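Stand the leaning case back in its row

TASK

The last document case in the rack has slumped over onto the sliding bookend: push it back with the fingers until it stands upright against its neighbours, leaving the bookend where it is meanwhile. Then push the bookend (its foot ends in a lip for that) along its groove until its plate is snug against the case and the row stands close and straight. Only push: do not lift or pull out any case, and leave the other things on the table alone.

Things in the scene. Friction and masses are not known exactly. Their poses are not given: they have to be found in the camera images.
- rack: Wooden book rack fixed to the table (z = 0): a board 180 mm wide (x), 15 mm thick, from y = -200 to +230 mm, with one end panel 200 mm high above the board, inner face at y = +215 mm; no other walls. Origin on the table under the board; y runs along the row towards the end panel, z up. Its place and yaw (up to 0.5 rad) vary.
- case_end: Brown cardboard case: 45 mm thick (y, along the row), 150 mm deep (x), 205 mm tall (z), about 0.45 kg. Origin: centre of its underside. The LEANING one, last in the row: top towards rack -y by 18 to 26 degrees, standing on its lower -y edge, resting on the bookend's top edge. Stood upright, its -y face is at about y = +25 mm in the rack frame and it stands alone. Pushing its top takes 1 to 2 N.
- case_a: Brown cardboard case: 40 mm thick (y, along the row), 150 mm deep (x), 190 mm tall (z), about 0.40 kg. Origin: centre of its underside. Stands upright against the end panel.
- case_b: Brown cardboard case: 55 mm thick (y, along the row), 150 mm deep (x), 200 mm tall (z), about 0.55 kg. Origin: centre of its underside. Stands upright, second from the end panel.
- case_c: Brown cardboard case: 45 mm thick (y, along the row), 150 mm deep (x), 195 mm tall (z), about 0.45 kg. Origin: centre of its underside. Stands upright, third from the end panel, next to the leaning case. All cases stand on the rack's board, with gaps of 1 to 2 mm.
- bookend (a joint): Travel (m) of the grey metal bookend along rack +y, towards the cases; starts at 0 to 0.018, meets the stood-up case at about 0.054, limit 0.10. Slides with 3 N of friction (more while the case leans on it), stays where left, cannot leave its groove. Upright plate 110 mm wide (x), top 125 mm above the table, 6 mm thick; behind it (-y) a flat foot 3 mm thick, 90 mm wide, ending in an upturned lip.
- bookend_face (a point): Middle of the top edge of the bookend plate, on the face towards the cases (+y). Moves with the bookend.
- bookend_lip (a point): Middle of the top edge of the bookend's upturned lip, on its outer (-y) face: 121 mm behind the plate's face. The lip is 90 mm wide (x), 5 mm thick, 45 mm high above the board (60 mm above the table); pushing its outer face towards +y slides the bookend.
- stamp: Rubber stamp with a turned wooden handle, 50 x 30 mm base, 70 mm tall; loose on the table beside the rack, not part of the job. Origin under its centre.
- loupe: Round black loupe, 46 mm across, 40 mm tall; loose on the table beside the rack, not part of the job. Origin under its centre.
- weight: Brass paperweight with a small knob, 56 mm across, 50 mm tall; loose on the table beside the rack, not part of the job. Origin under its centre.
- stapler: Stapler, 120 x 34 mm, 42 mm tall; loose on the table beside the rack, not part of the job. Origin under its centre.
- paste_jar: Amber jar with a white lid, 60 mm across, 70 mm tall; loose on the table beside the rack, not part of the job. Origin under its centre.
- pen_pot: Steel pen pot, 70 mm across, 100 mm tall, its pens reaching 150 mm; loose on the table beside the rack, not part of the job. Origin under its centre.

How it is judged:
By the outcome, as a careful person would: the job done as asked, in the order asked, and still so for the second after the job is handed in, with the robot touching nothing.
It also fails if it takes over 51 s, if anything falls off the work surface, if the arm or the gripper's body presses on something with over 40 N, if the wrist force passes 120 N, or if a joint passes its speed limit or range.

ROBOT

A 6-joint arm with a two-finger parallel gripper is mounted at the origin on the work surface. World frame = base frame: x ahead of the robot, y to its left, z up, the work surface at z = 0. Lengths are in m, angles in rad, forces in N, time in s.
With the tool pointing down it reaches from about 0.375 to 0.975 m from the base axis. Payload 3.8 kg.
Tool frame: the origin (TCP) lies midway between the tips of the shut fingers; the grasp point (between the pads) lies 19 mm behind it; x points along the fingers, y is the direction in which the jaws open and shut, and the axes are right-handed (so a half turn about x gives the same grasp; the last joint's range is limited). The gripper opens to 88 mm and grips with 3 to 60 N. Pads are 18 mm wide; open, the fingers measure 123 mm over their backs; the gripper's body (75 mm by 187 mm) begins 45 mm behind the grasp point.
Start: joints at [1.281, 0.264, 1.604, -0, 1.274, -0.037], TCP at [0.169, 0.654, 0.239] pointing down, gripper open.
Joint ranges: [-2.63, 2.63], [-0.94, 2.18], [0.31, 2.57], [-1.31, 4.45], [0, 2.66], [-2.55, 2.55]. Speed limits (rad/s): [2.57, 2.57, 3.14, 3.14, 3.14, 3.14].

INTERFACE

Orientations are given as a rotation vector (axis times angle).
In Python, from cell import manip, inverse_kinematics, cams, order gives the robot as it stands. Calls block until the motion is done:
- manip.move_pose(position, orientation): joint-space move of the TCP to a pose.
- manip.move_linear(position, rate=0.15, rot=None): straight line of the TCP; rot=None keeps the orientation; rate is the mean speed in m/s.
- manip.set_joints(angles): joint-space move.
- manip.set_gripper(opening, force=None): finger opening in m; force is the grip in N (None keeps the last); returns when the fingers have stopped.
- manip.dwell(seconds).
- inverse_kinematics(position, orientation): joint angles nearest the present ones, or None.
- manip.state(): the state.
- cams.capture(name): name is "scene" or "top"; returns a dict with "image" (400x640x3 uint8, blue, green, red), "z_map" (400x640 float32, m along the optical axis (not along the pixel's ray), 0 where there is no reading), "intrinsics" (3x3 intrinsics, pixels), "position" and "orientation" of the camera in the world. Camera axes: x right, y down, z forward; pixel columns grow to the right and rows downward; lengths in m; the calibration is good to about 2 mm. A picture is of the moment at which its call begins.
A pose or a line that the arm cannot do raises manip.IKError and nothing moves.
- order.close_job(): hands the job in, once; it reports no verdict.
The state is a dict: "clock": time; "joint_pos": joint angles; "joint_velocities": joint speeds; "tau": joint torques, N m; "tool_pos": TCP position; "tcp_rot": TCP orientation; "contact_force": force on the tool from outside, world axes, zero at the start; "moment": the same for the moment, N m; "gripper_width": finger opening in m.
Only numpy, scipy, OpenCV 4.12 (cv2) and the standard library are available. Lean on these libraries where they do the work, as an engineer would, in place of code of your own. Each camera call takes 0.05 s, during which the arm holds its last target. There are 200 camera calls.

## Working session

There is one attempt and no reset: what is moved stays moved. The work goes in short steps, each a Python script; the robot and the scene stay as the last script left them, time stands still between calls to the robot, and variables do not carry over. Pictures are saved under pics/ and viewed, about 8 in all and at most 12, crops included, and the job is handed in when it is done.

```bash
mkdir -p pics; ls
python3 - <<'E'
from cell import manip,cams
import numpy as np,cv2
s=manip.state();print(s)
for n in("top","scene"):
    c=cams.capture(n);np.savez(f"{n}0.npz",**c);cv2.imwrite(f"pics/{n}0.png",c["image"]);print(n,c["position"],c["orientation"],c["intrinsics"])
E
```

```text
pics
{'clock': 0.0, 'joint_pos': array([ 1.28111412e+00,  2.64746627e-01,  1.60536675e+00,  6.44821999e-06,
        1.27369342e+00, -3.68982059e-02]), 'joint_velocities': array([-0.00049511, -0.00106288,  0.00186395, -0.00018787, -0.00040605,
        0.0013804 ]), 'tau': array([-1.11416317e-03, -5.02120757e+01, -3.56874454e+01,  7.26301759e-02,
        2.94697273e-02, -1.89027933e-04]), 'tool_pos': array([0.16861395, 0.6528696 , 0.23739631]), 'tcp_rot': array([ 0.19673308,  1.5620373 , -0.20017088]), 'contact_force': array([-0.18299799, -0.43476946,  0.05023063]), 'moment': array([ 0.01103885, -0.02568592,  0.00397162]), 'gripper_width': 0.08801215586370807}
top [0.44508229 0.05893979 0.96182762] [-2.14817119  2.14007889 -0.18628508] [[486.99568346   0.         319.82953501]
 [  0.         486.99568346 195.48783145]
 [  0.           0.           1.        ]]
scene [0.28768128 0.20815919 1.04142566] [-1.42672097  2.57088539 -0.42577735] [[494.3713536    0.         321.70140779]
 [  0.         494.3713536  199.25721308]
 [  0.           0.           1.        ]]
```

View pics/top0.png

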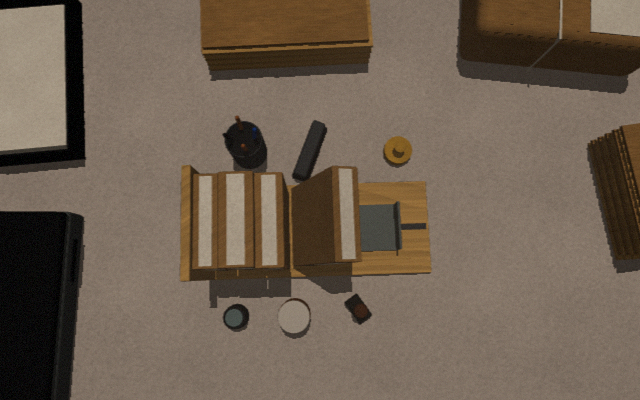

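View pics/scene0.png

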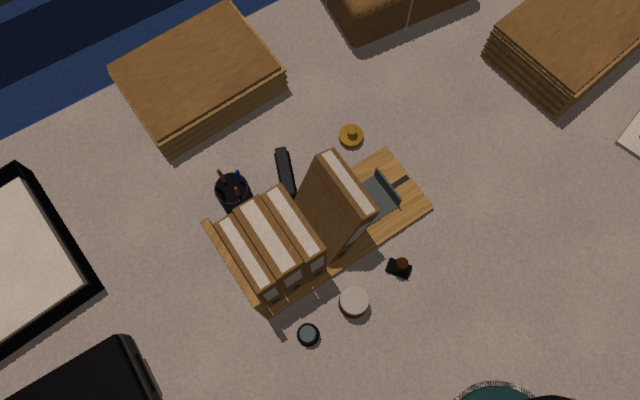

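The top view shows the end panel at left (column ~185), three upright cases at columns 195-285, and the leaning case's top at ~(347,215). The bookend foot and lip are at ~(400,228), and the board's free end is at column ~429. The loose items lie on both sides, at least 40 px away from the push line.

```bash
cat > h.py <<'E'
import numpy as np,cv2
from scipy.spatial.transform import Rotation as R
def cloud(c):
    K=c["intrinsics"];z=c["z_map"];v,u=np.indices(z.shape)
    p=np.stack([(u-K[0,2])/K[0,0]*z,(v-K[1,2])/K[1,1]*z,z],-1)
    p=p@R.from_rotvec(c["orientation"]).as_matrix().T+c["position"]
    p[z<=0]=np.nan
    return p
E
python3 - <<'E'
from h import *
for n in("top","scene"):
    c=dict(np.load(n+"0.npz"));P=cloud(c)
    print(n,"table z",np.nanmedian(P[300:390,450:560,2]) if n=="top" else '')
    if n=="top":
        for u,v in[(424,186),(424,266),(410,200),(410,255),(345,175),(345,255),(400,228),(396,228),(380,228),(190,175),(184,270),(205,220),(237,220),(268,220),(338,215),(355,215),(310,215)]:print((u,v),P[v,u].round(4))
        # board
        m=(P[...,2]>.010)&(P[...,2]<.020);m[:, :290]=0;m[:170]=0;m[285:]=0
        m=cv2.morphologyEx(m.astype(np.uint8),cv2.MORPH_OPEN,np.ones((3,3)))>0
        q=P[m][:,:2];print(len(q),cv2.minAreaRect(q.astype(np.float32)))
        e=(P[...,2]>.208)&(P[...,2]<.222);e[:,195:]=0
        q=P[e];print(len(q),cv2.minAreaRect(q[:,:2].astype(np.float32)),q.mean(0))
E
```

```text
top table z -0.00016484349311385316
(424, 186) [ 0.6179 -0.1598  0.0156]
(424, 266) [ 0.461  -0.155   0.0148]
(410, 200) [ 0.5902 -0.1319  0.0122]
(410, 255) [ 0.482  -0.1283  0.0161]
(345, 175) [0.598  0.0099 0.2163]
(345, 255) [0.4738 0.0106 0.2178]
(400, 228) [ 0.5303 -0.1025  0.0585]
(396, 228) [ 0.5321 -0.0984  0.0391]
(380, 228) [ 0.5335 -0.0702  0.0223]
(190, 175) [0.5973 0.2519 0.2137]
(184, 270) [0.4506 0.2543 0.2138]
(205, 220) [0.5278 0.2278 0.2043]
(237, 220) [0.5268 0.1763 0.2151]
(268, 220) [0.5277 0.1293 0.2089]
(338, 215) [0.5349 0.0211 0.2183]
(355, 215) [ 0.5361 -0.0058  0.2091]
(310, 215) [0.5455 0.0648 0.1283]
6247 ((0.5345638990402222, -0.029358699917793274), (0.17994892597198486, 0.2718815803527832), 2.068843126296997)
1225 ((0.5240805149078369, 0.2547858953475952), (0.17895348370075226, 0.020077574998140335), 3.462615489959717) [0.52240003 0.25565665 0.2143225 ]
scene table z
```

```bash
cat >> h.py <<'E'
YAW=np.deg2rad(2.08);O=np.array([.5323,.0347])
yh=np.array([-np.sin(YAW),np.cos(YAW)]);xh=np.array([np.cos(YAW),np.sin(YAW)])
def W(x,y,z): return np.r_[O+x*xh+y*yh,z]
def rack(p): d=np.asarray(p)[...,:2]-O; return np.stack([d@xh,d@yh,np.asarray(p)[...,2]],-1)
def rots():
    o=[]
    for s in(1,-1):
        X=np.array([0,0,-1.]);Y=s*np.r_[xh,0];o.append(R.from_matrix(np.c_[X,Y,np.cross(X,Y)]).as_rotvec())
    return o
def fr(s):  # force along rack y, tcp rack
    f=s["contact_force"];return round(float(f[:2]@yh),2),round(float(f[:2]@xh),2),round(float(f[2]),2)
E
python3 - <<'E'
from h import *
from cell import manip,inverse_kinematics
s=manip.state();print(R.from_rotvec(s["tcp_rot"]).as_matrix().round(2))
T=cloud(dict(np.load("top0.npz")));Q=rack(T)
for v in(180,215,250):
    r=Q[v,300:366];print(v,r[r[:,2]>.19][:,1].min(),r[r[:,2]>.19][-1])
sel=np.nan_to_num(Q[...,2])
l=Q[(sel>.05)&(sel<.066)&(abs(Q[...,0])<.04)&(Q[...,1]<-.09)];print("lip",len(l),np.percentile(l[:,1],[2,50,98]))
qs=[inverse_kinematics(W(0,-.09,.35),r) for r in rots()];print(qs)
i=min(range(2),key=lambda k:9 if qs[k] is None else abs(qs[k][5]))
p=s["tool_pos"].copy();p[2]=.38
manip.move_linear(p,rate=.3);manip.set_gripper(.05)
manip.move_pose(W(0,-.09,.35),rots()[i]);manip.move_linear(W(0,-.09,.182),rate=.25)
s=manip.state();print(i,s["clock"],rack(s["tool_pos"]),fr(s))
from cell import cams
c=cams.capture("scene");cv2.imwrite("pics/s1.png",c["image"][80:330,170:490].repeat(2,0).repeat(2,1))
E
```

```text
[[-0.    0.25  0.97]
 [-0.    0.97 -0.25]
 [-1.   -0.   -0.  ]]
180 -0.046607171478100125 [ 0.05822454 -0.04660717  0.20610576]
215 -0.04542889081827954 [ 0.00227491 -0.04542889  0.20809248]
250 -0.046139153488578936 [-0.05202126 -0.04613915  0.2067694 ]
lip 308 [-0.56501746 -0.55389885 -0.13256306]
[array([-0.14904493, -0.04620186,  1.74377851,  0.        ,  1.44401601,
       -0.18534778]), None]
0 5.0667 [ 0.00095829 -0.08997708  0.18318321] (-0.64, -0.13, 0.09)
```

View pics/s1.png

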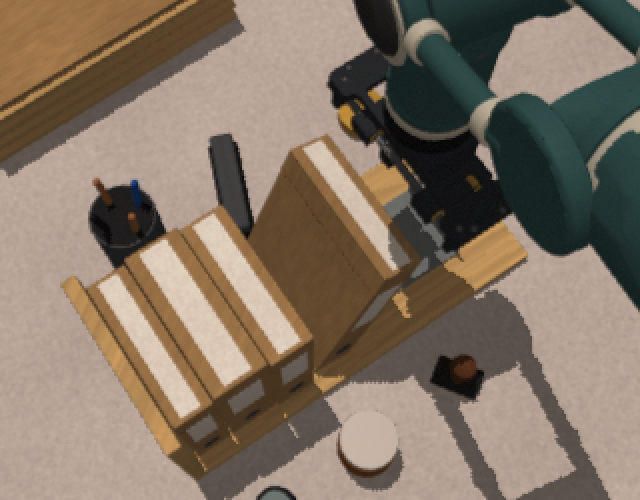

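The gripper is behind the leaning case (~(440,190) in the crop), clear of it and above the bookend. Next I push in steps, watching the force.

Run:
```python
from h import *
from cell import manip,cams
b=np.array(fr(manip.state()))
for y in list(np.arange(-.065,.006,.01))+list(np.arange(.008,.024,.002)):
    manip.move_linear(W(0,y,.182),rate=.05 if y<.007 else .02)
    s=manip.state();f=(np.array(fr(s))-b).round(2);print(round(s["clock"],2),rack(s["tool_pos"]).round(4),f)
    if f[0]<-5: break
c=cams.capture("scene");cv2.imwrite("pics/s2.png",c["image"][80:330,170:490].repeat(2,0).repeat(2,1))
c=cams.capture("top");np.savez("top2.npz",**c)
Q=rack(cloud(c));
for u in(205,237,268):print(u,Q[240,u].round(4))
m=(Q[...,2]>.19)&(Q[...,2]<.23)&(abs(Q[...,0])<.07)&(Q[...,1]<.21)&(Q[...,1]>-.03)
print(m.sum());
for v in(185,230,255):
  r=Q[v][m[v]];print(v,[(round(a,3),round(z,3)) for _,a,z in r[::3]])
```

```text
5.77 [-1.00e-04 -6.47e-02  1.82e-01] [ 0.04 -0.04  0.06]
6.12 [-1.000e-04 -5.480e-02  1.819e-01] [ 0.72 -0.43  0.26]
6.47 [-0.     -0.0447  0.182 ] [0.59 0.52 0.6 ]
6.82 [-0.     -0.0346  0.182 ] [0.41 0.37 0.82]
7.17 [-0.     -0.0247  0.182 ] [-0.47  0.54  0.39]
7.52 [-0.     -0.0147  0.182 ] [0.88 0.33 1.11]
7.87 [-0.     -0.0047  0.182 ] [ 0.88  0.78 -0.5 ]
8.22 [-0.      0.0053  0.182 ] [ 0.23 -0.61 -0.33]
8.52 [0.     0.0081 0.182 ] [ 0.54 -1.54  0.05]
8.77 [0.    0.01  0.182] [ 1.04 -0.44  0.37]
9.02 [-0.      0.0121  0.182 ] [ 0.41 -0.43  0.87]
9.27 [0.     0.0141 0.182 ] [-0.1   0.09  0.45]
9.52 [1.000e-04 1.590e-02 1.821e-01] [0.14 0.51 1.46]
9.77 [0.0002 0.0177 0.1823] [-2.29 -0.85  2.78]
10.02 [0.0002 0.018  0.1822] [-8.68 -0.75  3.28]
205 [-0.0287  0.1928  0.2052]
237 [-0.0312  0.1416  0.2175]
268 [-0.0573  0.0637  0.5585]
5630
185 [(np.float64(0.208), np.float64(0.207)), (np.float64(0.204), np.float64(0.206)), (np.float64(0.199), np.float64(0.206)), (np.float64(0.194), np.float64(0.207)), (np.float64(0.19), np.float64(0.205)), (np.float64(0.185), np.float64(0.206)), (np.
[... 1810 characters left out ...]
(0.153), np.float64(0.214)), (np.float64(0.148), np.float64(0.217)), (np.float64(0.144), np.float64(0.215)), (np.float64(0.139), np.float64(0.215)), (np.float64(0.135), np.float64(0.215)), (np.float64(0.13), np.float64(0.216)), (np.float64(0.125), np.float64(0.217)), (np.float64(0.121), np.float64(0.216)), (np.float64(0.082), np.float64(0.21)), (np.float64(0.077), np.float64(0.21)), (np.float64(0.072), np.float64(0.22)), (np.float64(0.067), np.float64(0.219)), (np.float64(0.063), np.float64(0.22)), (np.float64(0.058), np.float64(0.22)), (np.float64(0.054), np.float64(0.222)), (np.float64(0.049), np.float64(0.22)), (np.float64(0.034), np.float64(0.222)), (np.float64(0.03), np.float64(0.205))]
```

View pics/s2.png

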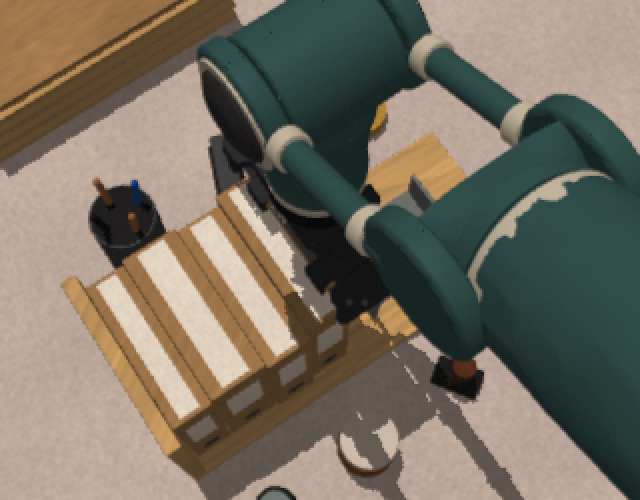

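The case is upright beside its neighbours (crop ~(330,330)), and a firm contact force came at TCP y = 18 mm. I retreat, check, and move behind the lip.

Run:
```python
from h import *
from cell import manip,cams
manip.move_linear(W(0,-.01,.182),rate=.05)
manip.move_linear(W(0,-.175,.20),rate=.2)
c=cams.capture("top");cv2.imwrite("pics/t3.png",c["image"][140:300,150:450].repeat(2,0).repeat(2,1));Q=rack(cloud(c))
z=np.nan_to_num(Q[...,2]);ok=abs(Q[...,0])<.07
m=ok&(z>.217)&(z<.228)&(Q[...,1]<.1)&(Q[...,1]>-.03);print("case_end top y",np.percentile(Q[m][:,1],[1,50,99]),np.median(Q[m][:,2]))
for xs in(-.05,0,.05):
    k=m&(abs(Q[...,0]-xs)<.012);print(xs,Q[k][:,1].min() if k.any() else None, Q[k][:,2].mean() if k.any() else None)
l=Q[(z>.05)&(z<.066)&(abs(Q[...,0])<.04)&(Q[...,1]<-.09)&(Q[...,1]>-.19)]
if len(l):print("lip",len(l),np.percentile(l[:,1],[2,50,98]))
print(manip.state()["clock"],fr(manip.state()))
```

```text
case_end top y [0.02735005 0.04918262 0.07113568] 0.2200575428633973
-0.05 0.027562507932337953 0.22020476499468153
0 0.027574820534029005 0.22012432555246303
0.05 0.027587815259076182 0.22000238488913604
lip 145 [-0.13762574 -0.1343425  -0.13239033]
11.9 (0.37, -0.16, 0.33)
```

View pics/t3.png

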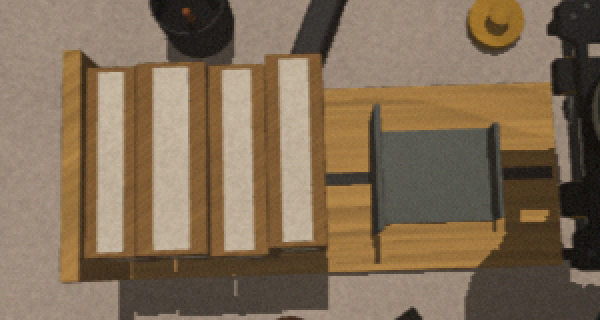

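The case stands square and alone: its top is at z = 0.220 and its -y face at 27.5 mm along the full width. The bookend has not moved, with its plate at crop column ~377 and its lip at ~497. Now the lip push.

Run:
```python
from h import *
from cell import manip,cams
manip.move_linear(W(0,-.175,.042),rate=.15)
manip.dwell(.2);b=np.array(fr(manip.state()));print(b)
base=[]
for y in list(np.arange(-.155,-.1139,.01))+list(np.arange(-.113,-.097,.001)):
    manip.move_linear(W(0,y,.042),rate=.05 if y<-.114 else .015)
    s=manip.state();f=(np.array(fr(s))-b).round(2);print(round(s["clock"],2),rack(s["tool_pos"])[1:].round(4),f)
    if f[0]<-7.5: break
c=cams.capture("scene");cv2.imwrite("pics/s4.png",c["image"][80:330,170:490].repeat(2,0).repeat(2,1))
```

```text
[-0.33  0.13 -0.06]
13.85 [-0.1546  0.042 ] [0.09 0.49 0.09]
14.2 [-0.1446  0.042 ] [ 1.12 -0.34 -0.21]
14.55 [-0.1344  0.0419] [ 0.48 -0.41  0.  ]
14.9 [-0.1243  0.042 ] [ 0.26 -0.7  -0.73]
15.25 [-0.1143  0.042 ] [ 1.56 -0.16  0.21]
15.53 [-0.1129  0.042 ] [-1.16  0.09  0.01]
15.78 [-0.1122  0.042 ] [-2.05 -0.72 -0.75]
16.03 [-0.1111  0.042 ] [-1.98  0.13 -1.02]
16.28 [-0.1099  0.042 ] [-1.84 -0.93  0.11]
16.53 [-0.1089  0.042 ] [-1.82  0.39  0.8 ]
16.78 [-0.1079  0.042 ] [-2.25 -0.51 -0.78]
17.03 [-0.1069  0.042 ] [-1.54 -0.28  1.02]
17.28 [-0.1059  0.042 ] [-2.72 -1.23  0.67]
17.53 [-0.1056  0.042 ] [-5.29  0.65  0.13]
17.78 [-0.1051  0.042 ] [-6.29 -0.15 -0.75]
18.03 [-0.1046  0.0421] [-8.69 -1.21  0.01]
```

View pics/s4.png

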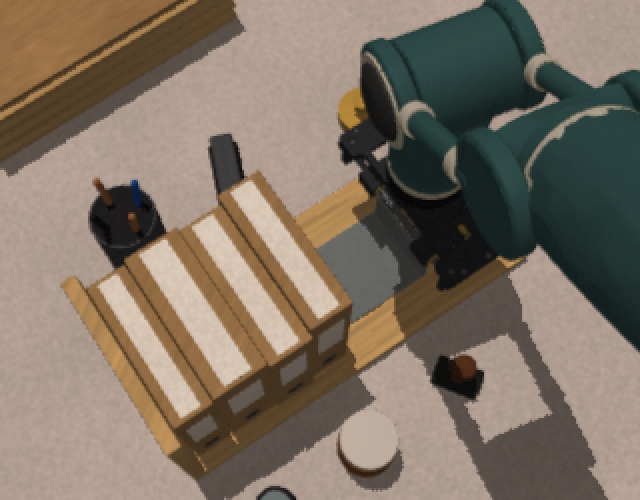

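The plate is now up against the case (it is hidden by it at ~(325,270)), with a clear force rise from TCP y = -0.1059. I back off and check.

Run:
```python
from h import *
from cell import manip,cams
manip.move_linear(W(0,-.16,.042),rate=.08)
manip.move_linear(W(0,-.175,.25),rate=.25)
c=cams.capture("top");cv2.imwrite("pics/t5.png",cv2.resize(c["image"][150:290,170:420],None,fx=3,fy=3,interpolation=cv2.INTER_CUBIC));Q=rack(cloud(c))
z=np.nan_to_num(Q[...,2])
for nm,z0,z1,a,d in(("end",.2175,.228,-.03,.1),("c",.205,.2135,.05,.14),("b",.2125,.2185,.1,.19),("a",.2,.2085,.15,.22)):
  for xs in(-.05,0,.05):
    k=(z>z0)&(z<z1)&(Q[...,1]>a)&(Q[...,1]<d)&(abs(Q[...,0]-xs)<.012);q=Q[k];print(nm,xs,np.percentile(q[:,1],[3,97]).round(4),q[:,2].mean().round(4))
l=Q[(z>.05)&(z<.066)&(abs(Q[...,0])<.04)&(Q[...,1]<-.06)&(Q[...,1]>-.15)];print("lip",len(l),np.percentile(l[:,1],[2,50,98]))
p=Q[(z>.115)&(z<.132)&(abs(Q[...,0])<.05)&(Q[...,1]<.04)&(Q[...,1]>-.02)];print("plate",len(p),np.percentile(p[:,1],[2,50,98]))
print(manip.state()["clock"])
```

```text
end -0.05 [0.0294 0.0716] 0.2201
end 0 [0.0294 0.0721] 0.2202
end 0.05 [0.0294 0.0712] 0.2201
c -0.05 [0.0743 0.1275] 0.2104
c 0 [0.0748 0.1266] 0.2102
c 0.05 [0.0749 0.1215] 0.2102
b -0.05 [0.1193 0.171 ] 0.215
b 0 [0.1188 0.1709] 0.215
b 0.05 [0.1184 0.1708] 0.2151
a -0.05 [0.1761 0.2149] 0.205
a 0 [0.1761 0.2146] 0.205
a 0.05 [0.176  0.2144] 0.205
lip 137 [-0.09283838 -0.08961628 -0.08769707]
plate 200 [0.02205953 0.02498469 0.02774325]
19.9833
```

View pics/t5.png

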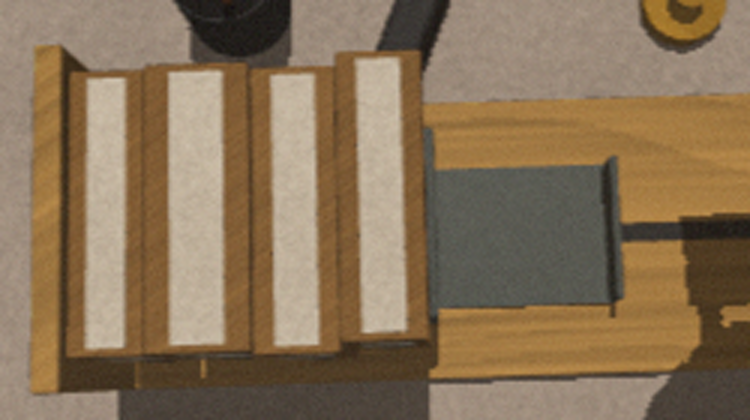

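```bash
python3 -c "
from cell import order,manip
order.close_job();print(manip.state()['clock'])"
```

```text
the job is handed in; nothing more can be done
the job is handed in; nothing more can be done
```

I pushed the leaning case upright against its neighbours with the two fingers above the bookend, then backed off. After that I slid the bookend along its groove by its lip until the plate met the case, withdrew the arm and handed the job in. The robot clock read about 20 s of the allowed 51 s at the last check.

**Last checks, from the top camera:**
- **Case:** it stands upright, with its top at z = 0.220 m. Its -y face is parallel to the rack across the width, at about 28 mm by my estimate. The task gives about 25 mm, and part of the difference is camera and rack-frame error of about 2 mm.
- **Bookend:** it had not moved noticeably while I stood the case up. Its plate face is now at about 28 mm, which is snug against the case within measuring accuracy. The push force rose from about 2 N to 8.7 N on contact.
- **Row:** the gaps left along the row add up to about 2 mm.
- **Sideways offset:** the end case sits a few mm across the board (rack x) from its neighbours. I only pushed along the row and left this as it was.
- **Loose items:** the ones I could see had not moved. I did not measure them.

No check failed.

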